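# Clamp a wooden blank with the over-centre flywheel

### The job

Lay the loose round wooden blank flat between the jaws of the clamping fixture, then take the black crank handle and turn the blue flywheel slowly counter-clockwise (seen from above) to clamp it. Feel the resistance climb, peak and die away: stop just past the dead centre, where it no longer pushes back, let go, and the wheel must stay there by itself with the blank held tight; do not let the wheel run on. Leave the other things on the table where they are.

Things in the scene. Friction and masses are not known exactly. Their poses are not given: they have to be found in the camera images.
- blank_center (a point): centre (half-way up) of the loose wooden blank, a plain round disc of pale wood, 60 mm in diameter, 18 mm thick, about 40 g, lying flat on the table to the left or right of the fixture (it and the brass tin may swap sides)
- blank: the same blank; origin at the centre of its underside
- fixture: fixed clamping fixture: dark steel base 150 mm (x) by 360 mm (y), 20 mm high; origin on the table under it, wheel axis at y = -87.5 mm, seat at y = +95 mm. At the +y end two aluminium blocks, 22 mm high on the base, form a V open to -y; the red sprung jaw pad (closed by the wheel) faces them from -y. Along fixture x both sides of the blank's place are open: grip the blank across fixture x to load it
- drop_spot (a point): where the centre (half-way up) of the blank should be when laid on the cork patch between the open jaws: 9 mm above the base's top, 3.5 mm short (-y) of the seat. The jaws leave 3 mm or more to spare to either side along y; the V centres the blank along x (within 8 mm) as the jaw pushes it home. Axes as the fixture's
- seat (a point): where the blank's centre is when the jaw has pushed it fully home against the V, 9 mm above the base's top. Axes as the fixture's
- wheel: blue horizontal flywheel, 170 mm in diameter, 14 mm thick, rim top 63 mm above the table; origin on its vertical axis at its underside, 45 mm above the table; its x axis points to the crank handle. Turns counter-clockwise seen from above to close. Dead centre is 65 to 130 degrees on from the start and cannot be told from the wheel's or handle's position
- wheel_axis (a point): centre of the wheel's hub, 71 mm above the table. Feel of the wheel: friction takes 0.5 N m; an over-centre load adds 0.7 to 0.85 N m at its peak some 34 degrees before dead centre, fades to nothing at dead centre, and beyond it drives the wheel on. Friction alone holds the wheel up to about 12 degrees past dead centre; farther on it runs away when let go
- handle_mid (a point): middle of the black crank handle, upright, round, turning freely on its pin, 26 mm in diameter, 66 mm tall, 75 mm from the wheel's axis; middle 98 mm, top 131 mm above the table; Push along its path while it creeps on: 2 to 11 N at first, about 17 N at most, about 6 N at dead centre, none some 14 degrees past it; read standing still after a quick step, only 8 to 12 N at most
- cam_pin (a joint): tiny eccentric pin hidden in the pedestal under the wheel: slides 0.1 mm for each radian of wheel, reading 0.17 mm at the dead centre and more past it; far too little to be made out in its noisy reading, so the dead centre must be felt
- wax_tin: bystander: brass-coloured round tin, 62 mm in diameter, 50 mm high; leave it alone
- burner_unit: bystander: blue power unit with a black switch, 120 x 170 x 85 mm; leave it alone
- bead_box: bystander: clear open box of beads, 110 x 190 x 38 mm; leave it alone
- cutter: bystander: yellow-handled tool, 150 mm long, lying on the table; leave it alone
Things that resemble listed ones, but are neither listed nor needed, are in the scene too. Of the things shaped like the blank, the wooden one is meant.

How it is judged:
By the outcome, as a careful person would: the job done as asked, in the order asked, and still so for the second after the job is handed in, with the robot touching nothing.
It also fails if it takes over 69 s, if anything falls off the work surface, if the arm or the gripper's body presses on something with over 40 N, if the wrist force passes 120 N, or if a joint passes its speed limit or range.

### The arm

A 7-joint arm with a two-finger parallel gripper is mounted at the origin on the work surface. World frame = base frame: x ahead of the robot, y to its left, z up, the work surface at z = 0. Lengths are in m, angles in rad, forces in N, time in s.
With the tool pointing down it reaches from about 0.4 to 0.85 m from the base axis. Payload 6.9 kg.
Tool frame: the origin (TCP) lies midway between the tips of the shut fingers; the grasp point (between the pads) lies 19 mm behind it (arm.grip_depth is the distance from the TCP to the grasp point, in m); z points along the fingers, y is the line along which they close (so a half turn about z gives the same grasp; the last joint's range is limited). The gripper opens to 85 mm and grips with 20 to 120 N. Pads are 22 mm wide; open, the fingers measure 114 mm over their backs; the gripper's body (76 mm by 85 mm) begins 54 mm behind the grasp point. The pads swing forward as they close: fully open they stand 13 mm farther back than shut.
Start: joints at [-1.028, 0.507, -0.238, 1.5, 0.126, 1.149, -0.155], TCP at [0.264, 0.566, 0.199] pointing down, gripper open.
Joint ranges: [-3.08, 3.08], [-0.24, 2.05], [-1.43, 1.35], [0, 2.5], [-1.52, 4.66], [0.17, 1.96], [-2.89, 2.89]. Speed limits (rad/s): [2.39, 2.39, 3.14, 3.14, 3.14, 3.14, 3.14].

### API

Orientations are given as a unit quaternion [x, y, z, w].
In Python, from station import arm, vision, ticket, get_time_s, get_q, get_dq, get_joint_efforts, get_eef_pos, get_orientation, get_force, get_torque, get_finger_gap, get_gripper_force gives the robot as it stands. Calls block until the motion is done:
- arm.move_pose(position, orientation): joint-space move of the TCP to a pose.
- arm.move_l(position, rotation=None, v=0.15, until_force=None): straight line of the TCP; rotation=None keeps the orientation; v is the mean speed in m/s. With until_force (N) it stops when the force on the tool has changed by that much, and returns True; else False.
- arm.move_joints(angles): joint-space move.
- arm.ungrasp() and arm.grab(): open the fingers fully, or close them until they stop; the grip force is fixed at half the most.
- arm.dwell(seconds).
- arm.solve_ik(position, orientation): joint angles nearest the present ones, or None.
- vision.capture(name): name is "side" or "top"; returns a dict with "color" (400x640x3 uint8, blue, green, red), "intrinsics" (3x3 intrinsics, pixels), "k1" (the pictures are not rectified: a ray, as slopes to the right and down, at radius r is drawn at 1 + k1 r^2 times it, then the intrinsics apply), "R" (3x3) and "t" (3): a world point X has camera coordinates R X + t. Camera axes: x right, y down, z forward; pixel columns grow to the right and rows downward; lengths in m; the calibration is good to about 2 mm. A picture is of the moment at which its call begins. There is no depth.
A pose or a line that the arm cannot do raises arm.PlanningError and nothing moves.
- ticket.close_job(): hands the job in; it is judged then, once.
Trained networks look in a picture, given as the dict that the camera call returned (one of the last four; its "shot" number tells which), for a name from the list of things; names that differ only in an ending like _2 or _b are one class to them, and where a whole thing is asked for, a point or a joint stands for the part that bears it (a point fixed in the world has none). Each returns a list of dicts, best first, with "confidence" (0 to 1); they miss things now and then, are a little off and sometimes report something else, mostly with a low value. They report only what shows in the picture. A call takes as long as a camera call. They do not tell look-alikes from the thing itself.
- vision.recognise(picture, thing): "xyz" ([x, y, z] in m, in the coordinates of the camera as it stood for that picture, good to about 4 mm: the middle of the surface that is visible of it).
- vision.outline_of(picture, thing): "pixels" (400x640 bool, what is visible of it).
- vision.pinpoint(picture, thing): "xyz" ([x, y, z] in m, in the coordinates of the camera as it stood for that picture, good to about 4 mm: a listed point, or the origin of a listed thing).
Readings, each from a call of its own:
- get_time_s(): time.
- get_q(): joint angles.
- get_dq(): joint speeds.
- get_joint_efforts(): joint torques, N m.
- get_eef_pos(): TCP position.
- get_orientation(): TCP orientation.
- get_force(): force on the tool from outside, world axes, zero at the start.
- get_torque(): the same for the moment, N m.
- get_finger_gap(): opening from 0.0 (shut) to 1.0 (fully open).
- get_gripper_force(): force on a finger pad.
Only numpy, scipy, OpenCV 4.12 (cv2) and the standard library are available. Lean on these libraries where they do the work, as an engineer would, in place of code of your own. Each camera call takes 0.05 s, during which the arm holds its last target. There are 200 camera calls.

## Working session

There is one attempt and no reset: what is moved stays moved. The work goes in short steps, each a Python script; the robot and the scene stay as the last script left them, time stands still between calls to the robot, and variables do not carry over. Pictures are saved under pics/ and viewed, at most 10 in all, crops included, and the job is handed in when it is done.

```bash
mkdir -p pics; ls
cat > h.py <<'E'
import numpy as np, cv2
from station import *
def w(p,x): return p["R"].T@(np.array(x)-p["t"])
def find(p,n,f):
    return [(np.round(w(p,d["xyz"]),4).tolist(),round(d["confidence"],2)) for d in f(p,n)]
E
python3 - <<'E'
from h import *
for c in("top","side"):
    p=vision.capture(c); cv2.imwrite(f"pics/{c}0.png",p["color"])
    for n in("blank_center","drop_spot","seat","wheel_axis","handle_mid","fixture","wheel","wax_tin"):
        print(c,n,find(p,n,vision.pinpoint)[:4])
    print("rec",find(p,"blank",vision.recognise)[:4])
    print(w(p,[0,0,0]))
print(get_time_s(),get_eef_pos(),get_orientation(),get_q(),arm.grip_depth)
E
```

```text
pics
top blank_center [([0.4681, 0.3672, 0.0083], 0.78), ([0.5118, 0.4861, 0.0085], 0.65)]
top drop_spot [([0.5724, 0.112, 0.0335], 0.56)]
top seat [([0.5718, 0.1137, 0.0247], 0.64)]
top wheel_axis [([0.5871, -0.0692, 0.068], 0.85)]
top handle_mid [([0.438, -0.3776, 0.0026], 0.5), ([0.5209, -0.116, 0.0961], 0.38)]
top fixture [([0.5796, 0.0182, -0.0013], 0.55)]
top wheel [([0.5807, -0.0682, 0.0478], 0.74), ([0.5729, 0.1086, 0.0296], 0.21)]
top wax_tin [([0.4413, -0.3804, 0.0012], 0.61)]
rec [([0.5078, 0.4858, 0.0184], 0.78), ([0.4942, 0.2573, 0.0216], 0.67), ([0.465, 0.3645, 0.0176], 0.61)]
[0.33966384 0.03953109 1.67083857]
side blank_center [([0.4952, 0.2606, 0.0094], 0.87), ([0.4664, 0.3713, 0.0142], 0.82), ([0.5115, 0.485, 0.0096], 0.73)]
side drop_spot [([0.5712, 0.1122, 0.0258], 0.7)]
side seat [([0.5715, 0.1137, 0.0302], 0.61), ([0.7512, 0.0063, 0.0024], 0.22)]
side wheel_axis [([0.5762, -0.0668, 0.0725], 0.66)]
side handle_mid [([0.5267, -0.1073, 0.0991], 0.61)]
side fixture [([0.5783, 0.0211, -0.0012], 0.76)]
side wheel [([0.5767, -0.0685, 0.0456], 0.94)]
side wax_tin [([0.4378, -0.3769, 0.001], 0.82), ([0.7498, 0.0042, 0.0031], 0.45)]
rec [([0.5132, 0.4882, 0.0204], 0.91), ([0.4897, 0.2612, 0.0211], 0.81), ([0.4677, 0.3745, 0.016], 0.64)]
[0.39077769 0.67620772 0.90639811]
1.0 [0.26443686 0.56633348 0.19869037] [2.16701527e-01 9.76237905e-01 3.02825539e-05 3.71392352e-06] [-1.02850832  0.50749541 -0.23758351  1.50016209  0.12570749  1.14885154
 -0.15484145] 0.0187
```

View pics/top0.png

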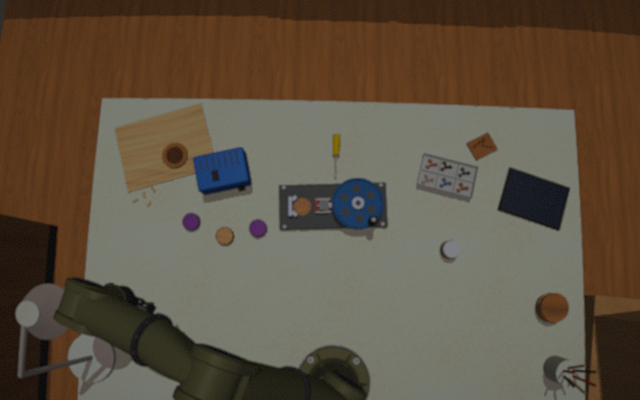

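View pics/side0.png

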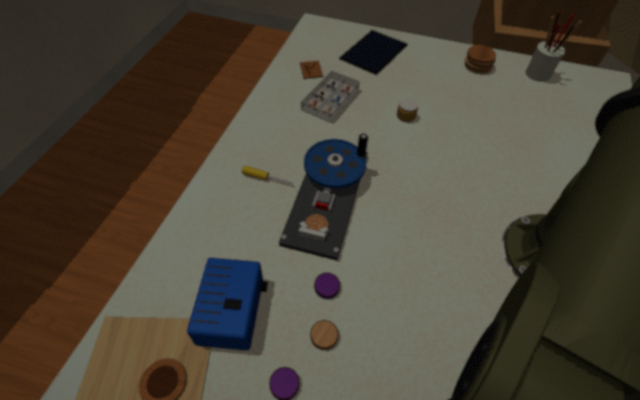

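The top view shows the pale wooden blank at (225,236), world (0.467, 0.369). The purple discs at (191,222) and (258,228) are look-alikes. The fixture is at (333,206), with the cork at (303,206) and the black handle at (374,220). The side view agrees: blank at (323,334), handle at (363,145).

I'll average a few detections and check the IK.

```bash
cat >> h.py <<'E'
def quat(yaw):  # tool down, fingers closing along world direction yaw
    f=np.pi/2+yaw; return [np.cos(f/2),np.sin(f/2),0,0]
def avg(n,c,near,k=4,r=.03):
    o=[]
    for _ in range(k):
        p=vision.capture(c)
        for d in vision.pinpoint(p,n):
            x=w(p,d["xyz"])
            if np.linalg.norm(x-near)<r: o.append(x);break
    return np.round(np.mean(o,0),4) if o else None, np.round(np.std(o,0),4) if o else None
E
python3 - <<'E'
from h import *
N=dict(blank_center=[.467,.369,.01],wheel_axis=[.58,-.068,.071],seat=[.5717,.1135,.029],drop_spot=[.572,.112,.029],handle_mid=[.524,-.112,.098],fixture=[.579,.02,0])
for n,x in N.items():
    for c in("top","side"): print(n,c,*avg(n,c,x,3))
p=vision.capture("top")
for d in vision.outline_of(p,"fixture")[:1]:
    m=d["pixels"]|vision.outline_of(p,"wheel")[0]["pixels"]
    v,u=np.nonzero(m); uv=cv2.boxPoints(cv2.minAreaRect(np.float32(np.c_[u,v])))
    for a in uv:
        s=cv2.undistortPoints(a.reshape(1,1,2),p["intrinsics"],np.array([p["k1"],0,0,0.]))[0,0]
        r=p["R"].T@np.r_[s,1]; c=w(p,[0,0,0]); print("corner",(c+r*(.02-c[2])/r[2])[:2])
for a in(.04,.04+np.pi):
    for x in([.467,.369,-.002],[.467,.369,.1],[.572,.1115,.02],[.572,.1115,.12],[.525,-.112,.2],[.525,-.112,.082],[.58,-.143,.082],[.655,-.068,.082]):
        q=arm.solve_ik(x,quat(a)); print(None if q is None else np.round(q,2))
print(get_time_s(),get_force())
E
```

```text
blank_center top [0.4675 0.3679 0.0089] [0.0008 0.0016 0.0011]
blank_center side [0.4669 0.3711 0.0079] [0.0019 0.002  0.0049]
wheel_axis top [ 0.5851 -0.0697  0.0701] [0.0006 0.0017 0.0007]
wheel_axis side [ 0.5763 -0.0678  0.0708] [0.001  0.0018 0.0014]
seat top [0.5718 0.1116 0.024 ] [0.0004 0.0008 0.0017]
seat side [0.5727 0.114  0.0297] [0.0004 0.0022 0.001 ]
drop_spot top [0.5718 0.1111 0.0323] [0.0013 0.0007 0.0003]
drop_spot side [0.5709 0.1098 0.0283] [0.0007 0.0006 0.002 ]
handle_mid top [ 0.5247 -0.1143  0.0974] [0.0011 0.0012 0.0001]
handle_mid side [ 0.5254 -0.1099  0.0991] [0.0012 0.0002 0.0009]
fixture top [5.794e-01 2.030e-02 1.000e-04] [0.0011 0.0017 0.0014]
fixture side [ 0.5797  0.0217 -0.    ] [0.0012 0.0007 0.0016]
corner [0.66471409 0.19323741]
corner [ 0.67410607 -0.1727509 ]
corner [ 0.49886894 -0.17371643]
corner [0.48986461 0.18650743]
[-0.72  0.68  0.02  1.81 -0.02  0.65 -0.65]
[-0.74  0.55  0.05  1.72 -0.03  0.87 -0.64]
[-0.3   0.64  0.11  1.83 -0.1   0.68 -0.1 ]
[-0.32  0.51  0.14  1.73 -0.09  0.9  -0.11]
[-0.07  0.38  0.33  1.74 -0.14  1.05  0.36]
[ 0.    0.51  0.24  1.89 -0.17  0.76  0.38]
[ 0.04  0.59  0.25  1.73 -0.18  0.84  0.42]
[-0.09  0.67  0.27  1.56 -0.2   0.94  0.29]
[-0.31  0.76 -0.66  1.81  0.63  0.8   1.89]
[-0.27  0.63 -0.72  1.71  0.49  0.98  2.01]
[ 0.16  0.71 -0.64  1.82  0.57  0.81  2.4 ]
[ 0.18  0.58 -0.66  1.72  0.41  0.99  2.55]
[-0.52  0.6   1.15  1.74 -0.58  1.2  -2.3 ]
[-0.48  0.78  1.15  1.9  -0.84  1.05 -2.07]
[-0.4   0.86  1.15  1.74 -0.87  1.14 -2.08]
[ 0.41  0.71 -0.61  1.55  0.45  1.02  2.86]
4.75 [-1.04785525 -0.04071616 -0.46361752]
```

Run:
```python
from h import *
q=quat(.035)
arm.move_pose([.467,.3695,.07],q)
arm.move_l([.467,.3695,-.002],v=.08,until_force=8)
print(get_eef_pos(),get_force()); arm.grab(); print(get_finger_gap(),get_gripper_force())
arm.move_l([.467,.3695,.09],v=.15)
arm.move_pose([.572,.1105,.09],q); arm.move_l([.572,.1105,.05],v=.1)
print(get_time_s(),get_eef_pos(),get_force())
for c in("top","side"):
    print(c,avg("blank_center",c,[.572,.11,.06],3)[0])
    p=vision.capture(c); cv2.imwrite(f"pics/{c}1.png",p["color"])
    print(find(p,"drop_spot",vision.pinpoint)[:2])
img=cv2.resize(p["color"][120:300,230:430],None,fx=3,fy=3,interpolation=2); cv2.imwrite("pics/s1.png",img)
print(get_time_s())
```

```text
[ 0.46734195  0.36976826 -0.00152161] [0.10478143 0.27533965 0.5794487 ]
0.001324057834009057 0.0
10.15 [0.57192679 0.11131932 0.05000741] [0.06240456 0.0369798  0.34970873]
top None
[([0.6828, 0.379, -0.0013], 0.64), ([0.7536, 0.0059, -0.0047], 0.47)]
side None
[([0.5719, 0.1067, 0.0298], 0.66), ([0.679, 0.3855, 0.0006], 0.38)]
10.95
```

View pics/s1.png

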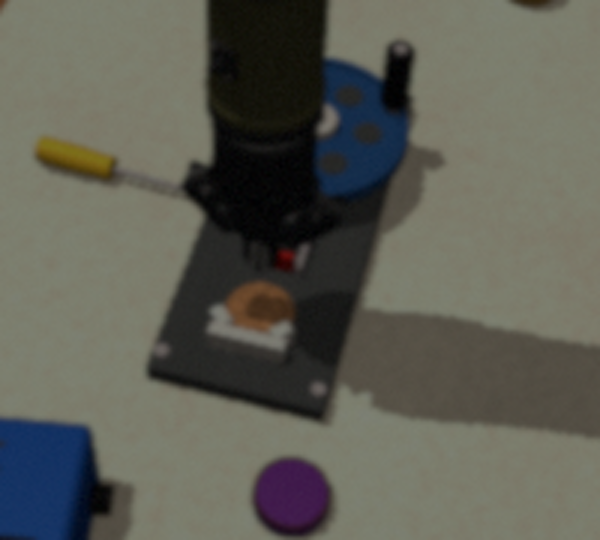

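The gripper is shut and empty, and the crop shows only fingertips at about (260,255). Next I'll see where the blank is.

Run:
```python
from h import *
for c in("side","top"):
    p=vision.capture(c); print(c,find(p,"blank_center",vision.pinpoint),find(p,"blank",vision.recognise))
    if c=="side": cv2.imwrite("pics/s2.png",cv2.resize(p["color"][240:400,240:440],None,fx=3,fy=3,interpolation=2))
```

```text
side [([0.467, 0.3742, 0.0111], 0.86), ([0.5121, 0.4848, 0.0079], 0.81), ([0.5008, 0.2603, 0.0056], 0.68), ([0.7504, 0.0052, 0.0014], 0.64)] [([0.4921, 0.264, 0.0177], 0.83), ([0.5143, 0.4895, 0.0208], 0.65)]
top [([0.4965, 0.2589, 0.0063], 0.74), ([0.5114, 0.4851, 0.0051], 0.66), ([0.4694, 0.3668, 0.0092], 0.6), ([0.7521, 0.0036, -0.0023], 0.52)] [([0.4938, 0.2555, 0.0202], 0.75), ([0.4663, 0.363, 0.0172], 0.55), ([0.5081, 0.4848, 0.0189], 0.49)]
```

View pics/s2.png

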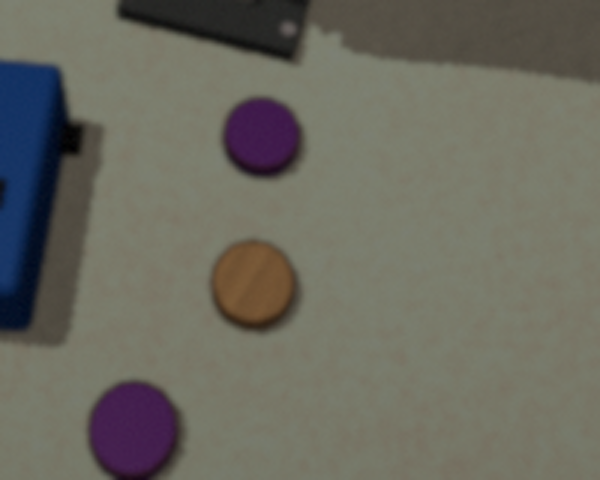

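```bash
python3 - <<'E'
from h import *
q=quat(.035)
print("gap0",get_finger_gap())
arm.move_l([.572,.1105,.09],v=.2); arm.ungrasp(); print("open",get_finger_gap())
arm.move_pose([.468,.370,.06],q)
arm.move_l([.468,.370,-.004],v=.1,until_force=8)
print(get_eef_pos(),get_force(),get_finger_gap())
p=vision.capture("side"); cv2.imwrite("pics/s3.png",cv2.resize(p["color"][240:400,240:440],None,fx=3,fy=3,interpolation=2))
arm.grab(); print(get_finger_gap(),get_gripper_force(),get_force())
p=vision.capture("side"); cv2.imwrite("pics/s4.png",cv2.resize(p["color"][240:400,240:440],None,fx=3,fy=3,interpolation=2))
print(get_time_s())
E
python3 -c "
import cv2,numpy as np
cv2.imwrite('pics/s34.png',cv2.resize(np.hstack([cv2.imread('pics/s3.png'),cv2.imread('pics/s4.png')]),(800,320)))"
```

```text
gap0 0.0007744926165867787
open 1.005409822922829
[ 0.46849779  0.36998083 -0.00360676] [0.17389243 0.52341262 0.9331551 ] 0.9972178177299387
-0.0027462810018977993 0.0 [-0.56370103  1.53517484 -0.24785391]
15.125
```

View pics/s34.png

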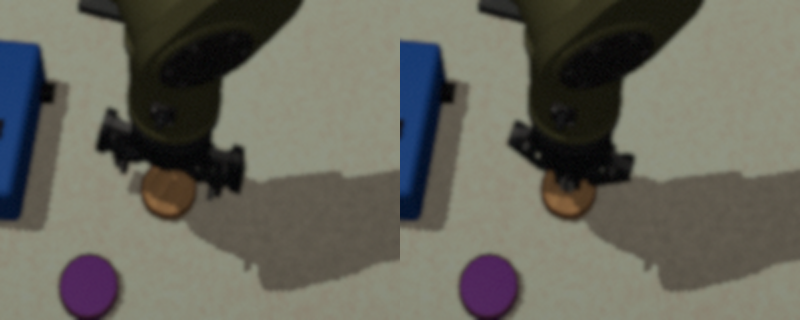

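The fingers shut just above the blank: the tips land at (324,334), on its top centre. So the real tips sit higher than the reported TCP implies. I'll open and feel down to the table to measure the offset.

Run:
```python
from h import *
p=vision.capture("side")
def proj(X):
    c=p["R"]@np.array(X)+p["t"]; s=c[:2]/c[2]; s=s*(1+p["k1"]*(s@s)); return np.round((p["intrinsics"]@np.r_[s,1])[:2])
for z in(0,.01,.02,.03,.05,.07): print(z,proj([.468,.37,z]),proj([.572,.111,z]))
arm.ungrasp()
print(arm.move_l([.468,.370,-.05],v=.03,until_force=5), get_eef_pos(),get_force(),get_time_s())
```

```text
0 [323. 336.] [316. 227.]
0.01 [323. 334.] [316. 224.]
0.02 [323. 333.] [316. 222.]
0.03 [324. 331.] [316. 220.]
0.05 [324. 327.] [316. 215.]
0.07 [324. 324.] [317. 211.]
True [ 0.46791564  0.36991836 -0.04565038] [-1.63013194 -0.85121548  6.28370498] 17.2083
```

Run:
```python
from h import *
arm.move_l([.468,.370,-.034],v=.1); f0=get_force()
arm.grab(); print(get_finger_gap(),get_gripper_force(),get_force()-f0)
if get_finger_gap()>.5:
    arm.move_l([.468,.370,.07],v=.15); print(get_finger_gap(),get_force()-f0)
    p=vision.capture("side"); cv2.imwrite("pics/s5.png",cv2.resize(p["color"][200:400,220:440],None,fx=3,fy=3,interpolation=2))
    print(find(p,"blank_center",vision.pinpoint))
print(get_eef_pos(),get_time_s())
```

```text
0.6809457325218294 63.58105659484863 [-1.4130912  -1.35611097  4.94216897]
0.6785437719798048 [-0.15105291 -0.2754871  -0.35378676]
[([0.5124, 0.4846, 0.008], 0.97), ([0.4693, 0.3734, 0.1157], 0.87)]
[0.46730477 0.3694759  0.06870798] 18.8
```

Run:
```python
from h import *
arm.move_pose([.572,.111,.06],quat(.035)); arm.move_l([.572,.111,.012],v=.15)
print(get_finger_gap(),get_eef_pos())
for c in("side","top"):
    print(c,avg("blank_center",c,[.572,.111,.055],3)[0])
    p=vision.capture(c); cv2.imwrite(f"pics/{c}6.png",cv2.resize(p["color"][150:270,260:400],None,fx=5,fy=5,interpolation=2))
print(get_time_s())
```

```text
0.6801482431757958 [0.57170452 0.11234071 0.01200527]
side [0.5727 0.1136 0.056 ]
top None
21.05
```

View pics/side6.png

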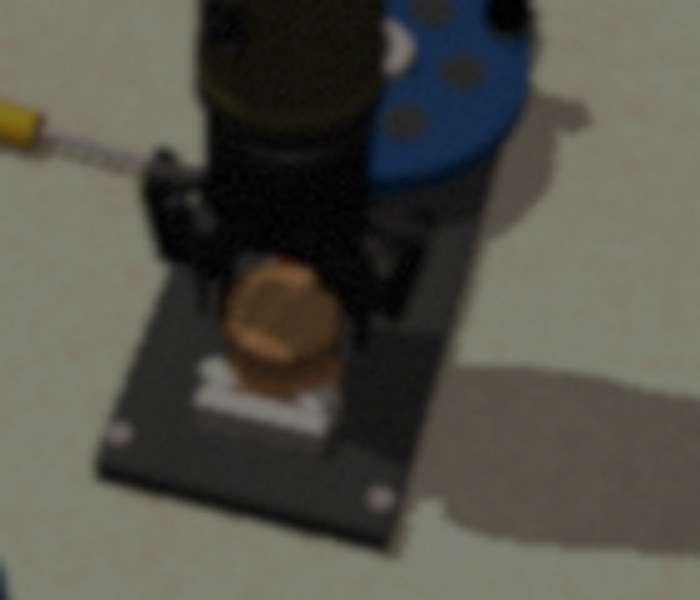

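The picture shows the blank held level at (285,325), just in front of the V at (265,395). It sits about 2 mm too far toward +y. I'll correct that and lower until contact.

Run:
```python
from h import *
arm.move_l([.572,.1097,.010],v=.05); print(get_eef_pos()); f0=get_force()
y=.1097-(get_eef_pos()[1]-.1103)
r=arm.move_l([.572,y,-.018],v=.03,until_force=5)
print(r,get_eef_pos(),get_force()-f0,get_finger_gap(),get_time_s())
```

```text
[0.57185889 0.10945874 0.00980328]
True [ 0.57177893  0.1103978  -0.01391803] [0.12323365 0.73628247 6.89735421] 0.6813889966620916 22.05
```

Run:
```python
from h import *
arm.ungrasp(); arm.move_l([.572,.1103,.09],v=.2)
# toward the handle, high
arm.move_pose([.525,-.112,.13],quat(.035))
for c in("side","top"):
    print(c,avg("blank_center",c,[.572,.111,.029],3)[0],avg("drop_spot",c,[.572,.111,.029],2)[0])
p=vision.capture("side"); cv2.imwrite("pics/s7.png",cv2.resize(p["color"][150:270,260:400],None,fx=5,fy=5,interpolation=2))
print(get_time_s(),get_eef_pos(),get_force())
```

```text
side [0.5694 0.1123 0.0316] [0.5688 0.1103 0.0298]
top [0.5713 0.1097 0.0284] [0.5715 0.1103 0.0307]
25.0833 [ 0.52498887 -0.11202236  0.13001775] [ 0.24180944 -1.33008291  0.07293652]
```

View pics/s7.png

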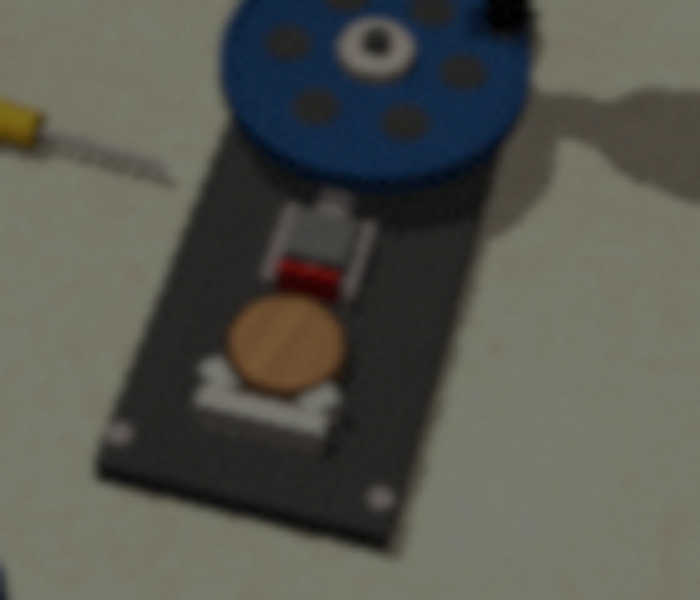

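The blank lies flat between the red pad (310,280) and the V (265,395). Next is the crank: I'll grip it, creep round and log the tangential push with radial compliance.

```bash
cat > turn.py <<'E'
from h import *
import json,sys
def turn(n,stop=None,step=2.,v=.012):
    s=json.load(open("st.json")); c=np.array(s["c"]); f0=np.array(s["f0"]); out=[]
    for i in range(n):
        s["th"]+=np.radians(step); u=np.array([np.cos(s["th"]),np.sin(s["th"])]); t=np.array([-u[1],u[0]])
        arm.move_l([*(c+s["r"]*u),s["z"]],v=v)
        f=(np.array(get_force())-f0)[:2]; p=np.array(get_eef_pos())
        s["r"]+=np.clip(1e-4*(f@u),-.0006,.0006); s["th_log"].append([s["th"],-f@t,f@u,*p[:2].tolist()])
        d=p[:2]-c; a=np.degrees(np.arctan2(d[1],d[0]))
        print(f"{np.degrees(s['th']):.0f} act {a:.1f} Ft {-f@t:.1f} Fr {f@u:.1f} r {s['r']*1e3:.1f} {np.hypot(*d)*1e3:.1f}")
        json.dump(s,open("st.json","w"))
        if stop and stop(s): break
    print(get_time_s(),get_finger_gap())
E
python3 - <<'E'
from turn import *
arm.move_l([.5235,-.1125,.052],v=.12,until_force=8)
f0=np.array(get_force()); print(f0,get_eef_pos())
arm.grab(); p=np.array(get_eef_pos()); print(get_finger_gap(),get_force()-f0,p)
c=np.array([.5805,-.0683]); d=np.array([.5235,-.1125])-c
json.dump(dict(c=c.tolist(),f0=f0.tolist(),th=float(np.arctan2(d[1],d[0])),r=float(np.hypot(*d)),z=.052,th_log=[]),open("st.json","w"))
if get_finger_gap()>.15: turn(10)
E
```

```text
[-0.13557299  0.20487503  0.07265064] [ 0.52392272 -0.11257758  0.05244845]
0.2911788223261367 [-6.108009   -0.37293986  7.49152738] [ 0.52165635 -0.11280621  0.05234593]
-140 act -141.4 Ft 4.6 Fr 4.8 r 72.6 73.8
-138 act -139.4 Ft 4.6 Fr 3.5 r 73.0 73.8
-136 act -137.5 Ft 4.4 Fr 2.3 r 73.2 73.8
-134 act -135.5 Ft 5.8 Fr 2.1 r 73.4 73.8
-132 act -133.5 Ft 4.6 Fr 1.1 r 73.5 73.8
-130 act -131.6 Ft 5.0 Fr 1.8 r 73.7 73.9
-128 act -129.6 Ft 5.7 Fr 1.5 r 73.8 73.9
-126 act -127.6 Ft 5.8 Fr 1.2 r 74.0 73.9
-124 act -125.7 Ft 6.0 Fr -0.1 r 74.0 73.9
-122 act -123.7 Ft 7.2 Fr 0.7 r 74.0 73.9
30.125 0.2885315269305989
```

Run:
```python
from turn import *
def stop(s):
    F=np.array([x[1] for x in s["th_log"]]); m=np.convolve(F,[1/3]*3,"valid"); return m.max()>9 and m[-1]<.6*m.max()
turn(36,stop)
```

```text
-120 act -121.8 Ft 6.4 Fr 0.3 r 74.1 73.9
-118 act -119.9 Ft 6.6 Fr 0.6 r 74.1 74.0
-116 act -117.9 Ft 7.2 Fr 0.6 r 74.2 74.0
-114 act -116.0 Ft 7.3 Fr 0.4 r 74.2 74.0
-112 act -114.1 Ft 7.9 Fr 1.3 r 74.3 74.0
-110 act -112.1 Ft 8.4 Fr -1.0 r 74.2 74.0
-108 act -110.3 Ft 8.4 Fr 0.1 r 74.3 74.1
-106 act -108.3 Ft 9.1 Fr -0.1 r 74.2 74.1
-104 act -106.4 Ft 8.4 Fr -1.1 r 74.1 74.2
-102 act -104.6 Ft 9.0 Fr -0.1 r 74.1 74.2
-100 act -102.7 Ft 9.3 Fr -0.3 r 74.1 74.2
-98 act -100.8 Ft 10.2 Fr -0.3 r 74.1 74.2
-96 act -99.0 Ft 10.8 Fr -0.9 r 74.0 74.2
-94 act -97.1 Ft 12.3 Fr 0.3 r 74.0 74.3
-92 act -95.3 Ft 11.6 Fr -0.9 r 73.9 74.3
-90 act -93.4 Ft 13.1 Fr -1.2 r 73.8 74.4
-88 act -91.6 Ft 13.8 Fr -0.3 r 73.8 74.4
-86 act -89.7 Ft 13.8 Fr 0.9 r 73.9 74.4
-84 act -87.9 Ft 13.4 Fr 0.1 r 73.9 74.5
-82 act -86.0 Ft 13.8 Fr -0.7 r 73.8 74.5
-80 act -84.2 Ft 14.3 Fr -1.5 r 73.6 74.5
-78 act -82.4 Ft 14.8 Fr -0.5 r 73.6 74.6
-76 act -80.5 Ft 16.1 Fr -0.4 r 73.5 74.6
-74 act -78.6 Ft 15.1 Fr -0.7 r 73.5 74.6
-72 act -76.8 Ft 16.4 Fr -0.8 r 73.4 74.7
-70 act -74.9 Ft 15.9 Fr -0.1 r 73.4 74.7
-68 act -73.0 Ft 16.7 Fr -0.6 r 73.3 74.7
-66 act -71.1 Ft 16.4 Fr -0.9 r 73.2 74.8
-64 act -69.2 Ft 16.9 Fr 0.5 r 73.3 74.8
-62 act -67.2 Ft 17.1 Fr -0.8 r 73.2 74.9
-60 act -65.3 Ft 16.2 Fr -1.2 r 73.1 74.9
-58 act -63.3 Ft 16.0 Fr -0.2 r 73.1 74.9
-56 act -61.3 Ft 15.9 Fr 0.0 r 73.1 75.0
-54 act -59.3 Ft 15.3 Fr 0.5 r 73.1 75.1
-52 act -57.2 Ft 14.5 Fr 0.5 r 73.2 75.1
-50 act -55.2 Ft 13.6 Fr 0.8 r 73.2 75.1
43.325 0.28998698223110625
```

Run:
```python
from turn import *
turn(16,lambda s:np.mean([x[1] for x in s["th_log"]][-2:])<6)
```

```text
-48 act -53.0 Ft 13.4 Fr 1.9 r 73.4 75.2
-46 act -50.8 Ft 12.8 Fr 0.0 r 73.4 75.2
-44 act -48.6 Ft 12.5 Fr 1.5 r 73.6 75.2
-42 act -46.3 Ft 11.9 Fr 1.2 r 73.7 75.3
-40 act -44.1 Ft 11.6 Fr 1.4 r 73.8 75.4
-38 act -41.7 Ft 9.0 Fr 0.4 r 73.9 75.4
-36 act -39.4 Ft 8.5 Fr 1.5 r 74.0 75.5
-34 act -37.0 Ft 6.9 Fr 1.4 r 74.2 75.5
-32 act -34.6 Ft 5.8 Fr 1.8 r 74.4 75.6
-30 act -32.2 Ft 4.8 Fr 2.1 r 74.6 75.6
46.9917 0.28946742705987694
```

Run:
```python
from turn import *
turn(1)
s=json.load(open("st.json")); p=np.array(get_eef_pos())
arm.move_l([p[0],p[1],s["z"]],v=.01); print(np.array(get_force())-s["f0"],get_eef_pos())
arm.ungrasp(); print(get_force()-np.array(s["f0"]),get_eef_pos())
p=np.array(get_eef_pos()); arm.move_l([p[0],p[1],.15],v=.12)
for c in("side","top"): print(c,avg("blank_center",c,[.572,.114,.029],2)[0])
arm.move_pose([.45,.05,.2],quat(.035))
print(avg("handle_mid","side",[.645,-.105,.098],2)[0],avg("handle_mid","top",[.645,-.105,.098],2)[0])
p=vision.capture("side"); cv2.imwrite("pics/s8.png",cv2.resize(p["color"][110:270,260:400],None,fx=3.7,fy=3.7,interpolation=2))
print(get_time_s())
```

```text
-28 act -29.3 Ft 4.7 Fr 3.7 r 74.9 75.6
47.3583 0.29089895065698856
[-1.1829083  -3.20429953  6.73012622] [ 0.64661195 -0.10509558  0.05242735]
[-0.69468296  0.47864474 -0.46058951] [ 0.64645958 -0.10527945  0.05195422]
side [0.5719 0.1165 0.0318]
top [0.5729 0.1114 0.0301]
[ 0.6509 -0.1023  0.0971] [ 0.6482 -0.1076  0.0956]
51.125
```

View pics/s8.png

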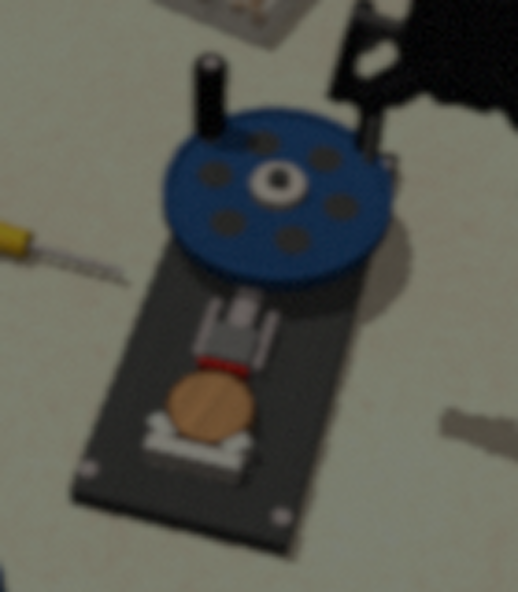

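The blank (210,407) is held between the red pad and the V, and the handle (210,95) has stayed where I let go. By the force it is about 4–5° past dead centre. Handing in.

```bash
python3 -c "
from station import *
print(ticket.close_job(),get_time_s())"
```

```text
the job is handed in; nothing more can be done
the job is handed in; nothing more can be done
```

The job is handed in (no verdict shown): the blank is clamped against the V and the flywheel stayed where I let go, by force about 4–5° past dead centre, at about 51 s of the 69 s, after two grasps that closed above the blank without moving it.

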